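# Bridge the paint stands with the long batten

## Task

Lay the long flat timber batten across the two small sawhorse stands so that it bridges the gap between them, ready for painting. It should lie flat, cross each stand near the middle of its top, and stick out about equally at both ends; set it down rather than dropping it.

Things in the scene. Friction and masses are not known exactly. Their poses are not given: they have to be found in the camera images.
- batten_center (a point): Centre (half-way up) of the long flat batten of bare pale timber, a loose plank 300 mm long (its x axis), 36 mm wide (y) and 18 mm thick (z), 0.07 to 0.14 kg. It starts lying flat on the bench, among two look-alikes that must not be taken for it: a round white plastic tube just as long, 30 mm thick, and an offcut of the same timber only 105 mm long. Those lie roughly parallel to it, at least 90 mm away centre to centre.
- stand_a_top (a point): Middle of the flat top of the sawhorse stand nearer the robot: timber, screwed down (it cannot move), 70 mm tall. Its top bar is 36 mm wide (x, across the bar) and 120 mm long (y, along the bar); z is up. The second stand stands 170 to 200 mm from it, centre to centre, roughly along its x. A 24 mm high tape roll lies on the bench under the gap.
- stand_b_top (a point): Middle of the flat top of the other, identical sawhorse stand, farther from the robot: same sizes and axes, also 70 mm tall and screwed down. Its bar is parallel to the first one's to within 5 degrees.
There are look-alikes about, which are no part of the job. Leave any pink or turquoise look-alike of the part that bears stand_b_top alone.

How it is judged:
At the end, for the whole second after the job is handed in: The long batten lies flat (within 6 degrees), at rest, bearing on both stands; it crosses each stand within 30 mm of the middle of its top, and each end sticks out at least 25 mm past the middle of its stand's top, measured along the batten (x of stand_a_top in the frame of batten_center between -0.125 and 0.125 m and y of stand_a_top in the frame of batten_center between -0.03 and 0.03 m and contact force between batten and stand_a above 0.03 N and x of stand_b_top in the frame of batten_center between -0.125 and 0.125 m and y of stand_b_top in the frame of batten_center between -0.03 and 0.03 m and contact force between batten and stand_b above 0.03 N and (angle between batten_center's own z axis and vertical below 0.1 rad or angle between batten_center's own z axis and vertical above 3.04 rad) and linear speed of batten below 0.02 m/s); the robot touches nothing.
It fails at once if the batten is dropped: it moves faster than 0.6 m/s while the fingers do not touch it (a free fall of about 20 mm) (contact force between batten and the fingers below 0.01 N and linear speed of batten above 0.6 m/s).
It also fails if it takes over 32 s, if anything falls off the work surface, if the arm or the gripper's body presses on something with over 40 N, if the wrist force passes 120 N, or if a joint passes its speed limit or range.

## Robot

A 7-joint arm with a two-finger parallel gripper is mounted at the origin on the work surface. World frame = base frame: x ahead of the robot, y to its left, z up, the work surface at z = 0. Lengths are in m, angles in rad, forces in N, time in s.
With the tool pointing down it reaches from about 0.4 to 0.9 m from the base axis. Payload 5.5 kg.
Tool frame: the origin (TCP) lies midway between the tips of the shut fingers; the grasp point (between the pads) lies 19 mm behind it (manip.grip_depth is the distance from the TCP to the grasp point, in m); z points along the fingers, x is the direction in which the jaws open and shut, and the axes are right-handed (so a half turn about z gives the same grasp; the last joint's range is limited). The gripper opens to 92 mm and grips with 3 to 60 N. Pads are 19 mm wide; open, the fingers measure 130 mm over their backs; the gripper's body (75 mm by 190 mm) begins 47 mm behind the grasp point.
Start: joints at [1.471, 0.501, -0.427, 1.55, 0.221, 1.138, -0.21], TCP at [0.231, -0.608, 0.227] pointing down, gripper open.
Joint ranges: [-2.88, 2.88], [-0.31, 2.03], [-1.54, 1.56], [0.2, 2.42], [-1.41, 4.55], [0.19, 2.02], [-2.57, 2.57]. Speed limits (rad/s): [2.57, 2.57, 3.14, 3.14, 3.14, 3.14, 3.14].

## Interface

Orientations are given as a unit quaternion [x, y, z, w].
In Python, from bench import manip, effector, viewer gives the robot as it stands. Calls block until the motion is done:
- manip.move_pose(position, orientation): joint-space move of the TCP to a pose.
- manip.servo_line(position, ori=None, vel=0.15): straight line of the TCP; ori=None keeps the orientation; vel is the mean speed in m/s.
- manip.movej(angles): joint-space move.
- effector.open_jaws() and effector.close(f_grip=None): open the fingers fully, or close them until they stop; f_grip is the grip in N (None keeps the last).
- manip.sleep(seconds).
- manip.solve_ik(position, orientation): joint angles nearest the present ones, or None.
- viewer.get_image(name): name is "side" or "top"; returns the picture (384x512x3 uint8, red, green, blue); there is no depth.
- viewer.get_calibration(name): a dict with "vfov" (degrees; the focal length in pixels is half the picture's height over the tangent of half this angle, whatever the lens; pixels are square), "cx", "cy" (the principal point, pixels), "eye" and "attitude" of the camera in the world. Camera axes: x right, y down, z forward; pixel columns grow to the right and rows downward; lengths in m; the calibration is good to about 2 mm. A picture is of the moment at which its call begins. get_calibration takes no time and is no camera call.
A pose or a line that the arm cannot do raises manip.PlanningError and nothing moves.
- manip.hand_in(): hands the job in, once; it reports no verdict.
Readings, each from a call of its own:
- manip.current_clock(): time.
- manip.current_q(): joint angles.
- manip.current_joint_velocities(): joint speeds.
- manip.current_tau(): joint torques, N m.
- manip.current_tool_pos(): TCP position.
- manip.current_tcp_rot(): TCP orientation.
- manip.current_force(): force on the tool from outside, world axes, zero at the start.
- manip.current_wrist_torque(): the same for the moment, N m.
- manip.current_finger_gap(): finger opening in m.
Only numpy, scipy, OpenCV 4.12 (cv2) and the standard library are available. Lean on these libraries where they do the work, as an engineer would, in place of code of your own. Each camera call takes 0.05 s, during which the arm holds its last target.

## Working session

There is one attempt and no reset: what is moved stays moved. The work goes in short steps, each a Python script; the robot and the scene stay as the last script left them, time stands still between calls to the robot, and variables do not carry over. Pictures are saved under pics/ and viewed, and the job is handed in when it is done.

```bash
ls; mkdir -p pics
python3 - <<'E'
from bench import manip, effector, viewer
import cv2
for n in("side","top"):
    cv2.imwrite(f"pics/{n}0.png",cv2.resize(viewer.get_image(n)[:,:,::-1],None,fx=1.5,fy=1.5,interpolation=cv2.INTER_CUBIC))
    print(viewer.get_calibration(n))
print(manip.current_tcp_rot(),manip.current_clock())
E
```

```text
pics
{'vfov': 42.094603264970296, 'cx': 250.6268964895148, 'cy': 196.8182408566908, 'eye': array([0.20292433, 0.87514488, 0.76073021]), 'attitude': array([-0.18862839,  0.87232755, -0.44138624,  0.09296321])}
{'vfov': 45.130339180391395, 'cx': 254.28710631375392, 'cy': 201.13590988846605, 'eye': array([0.48711795, 0.00420835, 1.19270979]), 'attitude': array([-0.70545316,  0.70731642, -0.02734359,  0.03593938])}
[ 8.23095626e-01 -5.67902112e-01 -7.11557631e-04 -5.24459750e-04] 0.1
```

View pics/top0.png

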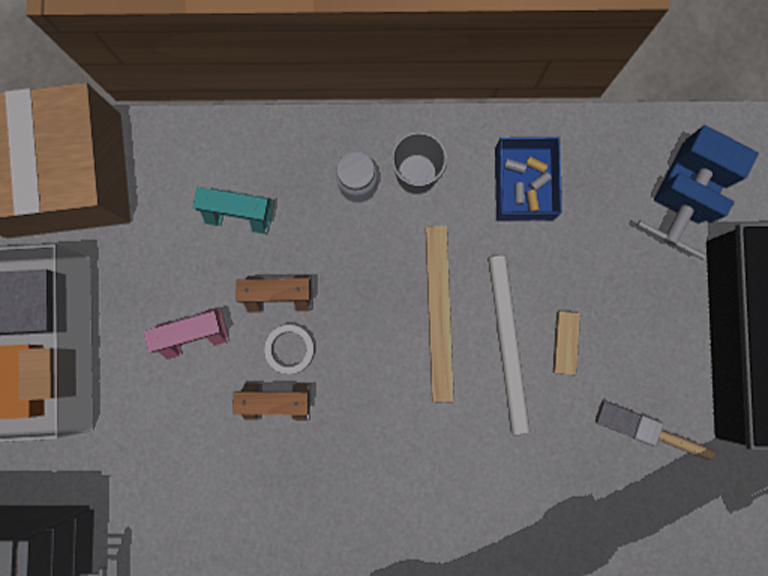

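View pics/side0.png

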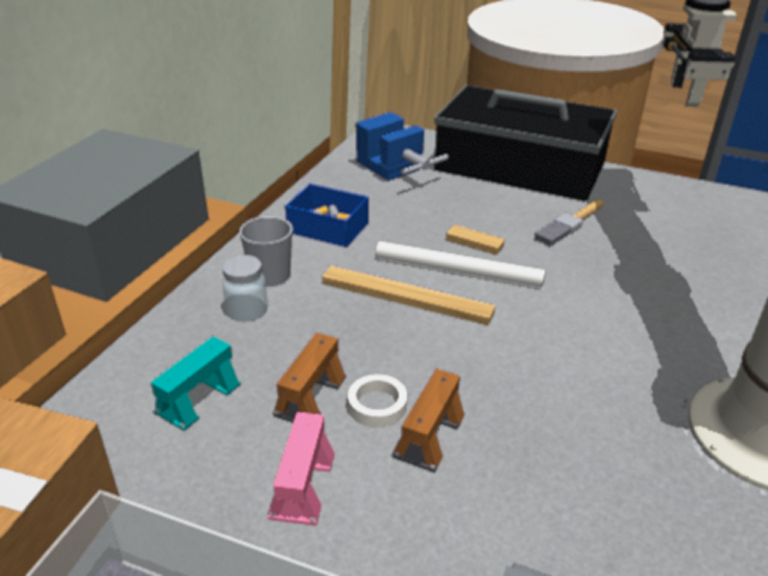

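Candidates in the top view (1.5x pixels):
- **Batten:** long flat plank (440,314), white tube (508,345, rejected because it is round and white), short offcut (567,343, rejected because it is too short), brush handle (690,445, rejected).
- **Stands:** brown near (271,402), brown far (273,292), pink (187,333, leave alone), turquoise (232,205, leave alone).

I'll check the choice in close crops.

Run:
```python
import cv2,numpy as np
from bench import viewer
im=viewer.get_image("top")[:,:,::-1]
a=cv2.resize(im[145:275,265:325],None,fx=4.5,fy=4.5,interpolation=cv2.INTER_CUBIC)
b=cv2.resize(im[175:290,145:220],None,fx=5,fy=5,interpolation=cv2.INTER_CUBIC)
for c,x0,y0,f in((a,265,145,4.5),(b,145,175,5)):
    for v in range(0,140,10):
        cv2.putText(c,str(y0+v),(0,int(v*f)+4),0,.35,(0,255,255),1);cv2.putText(c,str(x0+v),(int(v*f),10),0,.3,(255,255,0),1)
h=max(a.shape[0],b.shape[0])
p=lambda c:cv2.copyMakeBorder(c,0,h-c.shape[0],0,8,cv2.BORDER_CONSTANT)
cv2.imwrite("pics/crop1.png",np.hstack([p(a),p(b)]))
```

```text
(no output)
```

View pics/crop1.png

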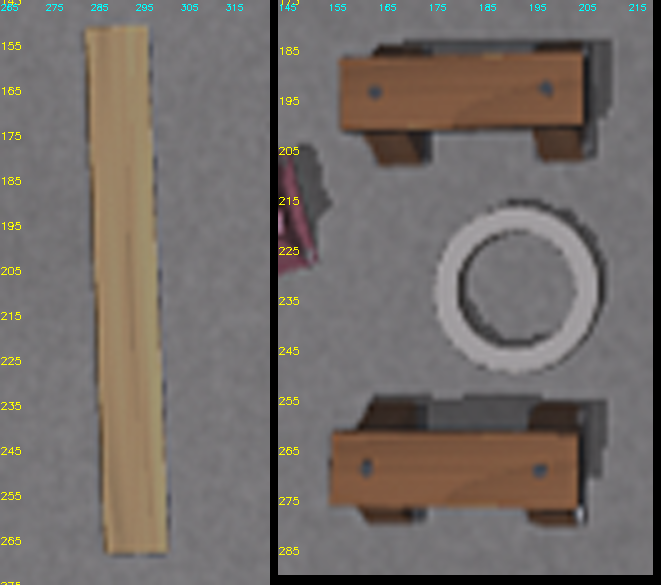

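The crop confirms the chosen batten: a flat pale plank with corners near (283.7,151.4), (297.9,150.8), (302.1,267.2), (288.6,267.7), about 116 px or 300 mm long. The two brown stands are clear as well. Next I turn these into positions and cross-check them by projecting into the side view.

```bash
cat > h.py <<'E'
import numpy as np,cv2
from scipy.spatial.transform import Rotation as R
from bench import manip,effector,viewer
def cam(n):
    c=viewer.get_calibration(n);f=192/np.tan(np.radians(c['vfov']/2))
    return f,c['cx'],c['cy'],np.array(c['eye']),R.from_quat(c['attitude']).as_matrix()
def bp(n,uv,z):
    f,cx,cy,e,M=cam(n);uv=np.atleast_2d(uv)
    d=np.c_[(uv[:,0]-cx)/f,(uv[:,1]-cy)/f,np.ones(len(uv))]@M.T
    return e+d*((z-e[2])/d[:,2])[:,None]
def pj(n,P):
    f,cx,cy,e,M=cam(n);p=(np.atleast_2d(P)-e)@M
    return np.c_[cx+f*p[:,0]/p[:,2],cy+f*p[:,1]/p[:,2]]
E
python3 - <<'E'
from h import *
B=np.array([(84,29),(148,26),(167,550),(106,552)])/4.5+[265,145]
F=(np.array([(340,57),(583,53),(584,125),(341,130)])-[278,0])/5+[145,175]
N=(np.array([(330,432),(577,430),(578,506),(331,506)])-[278,0])/5+[145,175]
im=np.ascontiguousarray(viewer.get_image("side")[:,:,::-1]);im=cv2.resize(im,None,fx=4,fy=4,interpolation=cv2.INTER_CUBIC)
for nm,q,z in(("bat",B,.018),("far",F,.07),("near",N,.07)):
    P=bp("top",q,z);c=P.mean(0);e=[np.linalg.norm(P[i]-P[i-1]).round(4) for i in range(4)]
    r=cv2.minAreaRect((P[:,:2]*1000).astype(np.float32))
    print(nm,c.round(4),e,P[:,:2].round(3).tolist(),r[1:])
    # long axis
    a=((P[3]+P[2])-(P[0]+P[1])) if nm=="bat" else ((P[1]+P[2])-(P[0]+P[3]))
    print(" yaw",np.degrees(np.arctan2(a[1],a[0])))
    cv2.polylines(im,[np.int32(pj("side",P)*4+1.5)],True,(255,0,255),1)
cv2.imwrite("pics/ov.png",im[680:1260,660:1360])
E
```

```text
bat [ 0.5731 -0.0802  0.018 ] [np.float64(0.2969), np.float64(0.0366), np.float64(0.2973), np.float64(0.0341)] [[0.721, -0.058], [0.722, -0.094], [0.425, -0.102], [0.424, -0.068]] ((297.3392028808594, 36.64113998413086), 1.7804017066955566)
 yaw -178.31358402619293
far [0.6079 0.1952 0.07  ] [np.float64(0.036), np.float64(0.1194), np.float64(0.0354), np.float64(0.119)] [[0.625, 0.255], [0.627, 0.136], [0.591, 0.135], [0.589, 0.254]] ((35.978759765625, 119.51167297363281), 0.9979348182678223)
 yaw -89.13022192443718
near [0.4248 0.1969 0.07  ] [np.float64(0.0354), np.float64(0.1196), np.float64(0.0363), np.float64(0.1193)] [[0.442, 0.257], [0.443, 0.138], [0.407, 0.137], [0.407, 0.256]] ((36.329994201660156, 120.12593841552734), 0.3678083121776581)
 yaw -89.85044423612479
```

View pics/ov.png

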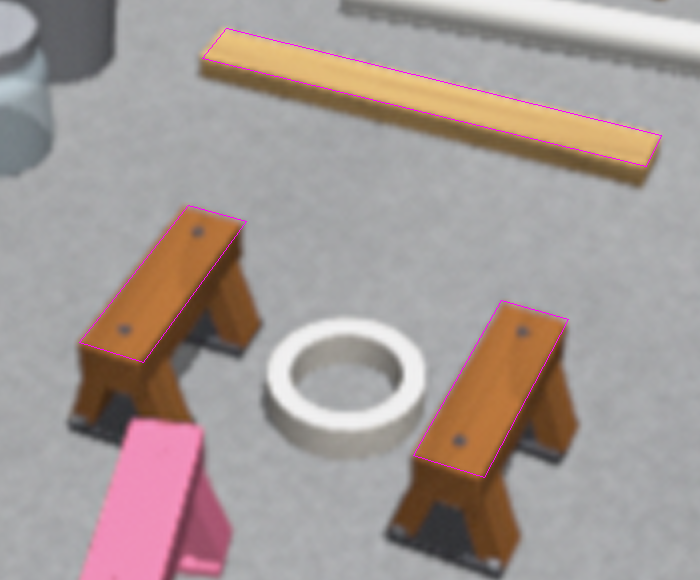

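The top-view estimates project onto the side view to within about 1 px, so I'll grasp the batten at its centre. The TCP goes 4 mm above the bench with the jaws across the plank.

```bash
cat >> h.py <<'E'
def ori(yaw_deg): return (R.from_euler('z',yaw_deg-90,degrees=True)*R.from_euler('x',180,degrees=True)).as_quat()
E
python3 - <<'E'
from h import *
o=ori(1.69)
manip.move_pose([.5731,-.0802,.12],o); print(manip.current_clock(),manip.current_q())
manip.servo_line([.5731,-.0802,.03],vel=.12)
manip.servo_line([.5731,-.0802,.004],vel=.04)
print(manip.current_tool_pos(),manip.current_force())
effector.close(f_grip=30)
print(manip.current_finger_gap(),manip.current_force())
manip.servo_line([.5731,-.0802,.03],vel=.06)
manip.servo_line([.5731,-.0802,.16],vel=.15)
print(manip.current_finger_gap(),manip.current_force(),manip.current_clock())
for n in("side","top"): cv2.imwrite(f"pics/{n}1.png",viewer.get_image(n)[:,:,::-1])
E
python3 -c "
import cv2,numpy as np
a,b=[cv2.imread(f'pics/{n}1.png') for n in('side','top')]
cv2.imwrite('pics/both1.png',cv2.resize(np.hstack([a[80:,130:],b[60:,80:480]]),None,fx=1,fy=1))"
```

```text
2.475 [ 0.59104534  0.5545206  -0.64962715  1.81693639  0.41610786  0.91000587
 -1.79030202]
[ 0.57319346 -0.08009591  0.00398384] [ 0.03697383  0.27700913 -0.79380721]
0.03575546720925004 [-0.52592676 -0.08350333  0.11052735]
0.03567774739813877 [ 0.10096751  0.4922593  -0.28295029] 6.6917Traceback (most recent call last):
  File "<string>", line 4, in <module>
    cv2.imwrite('pics/both1.png',cv2.resize(np.hstack([a[80:,130:],b[60:,80:480]]),None,fx=1,fy=1))
                                            ~~~~~~~~~^^^^^^^^^^^^^^^^^^^^^^^^^^^^^
    return _nx.concatenate(arrs, 1, dtype=dtype, casting=casting)
           ~~~~~~~~~~~~~~~^^^^^^^^^^^^^^^^^^^^^^^^^^^^^^^^^^^^^^^
ValueError: all the input array dimensions except for the concatenation axis must match exactly, but along dimension 0, the array at index 0 has size 304 and the array at index 1 has size 324
```

```bash
python3 -c "
import cv2,numpy as np
a,b=[cv2.imread(f'pics/{n}1.png') for n in('side','top')]
cv2.imwrite('pics/both1.png',np.hstack([a[60:,130:],b[60:,80:480]]))"
```

```text
(no output)
```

View pics/both1.png

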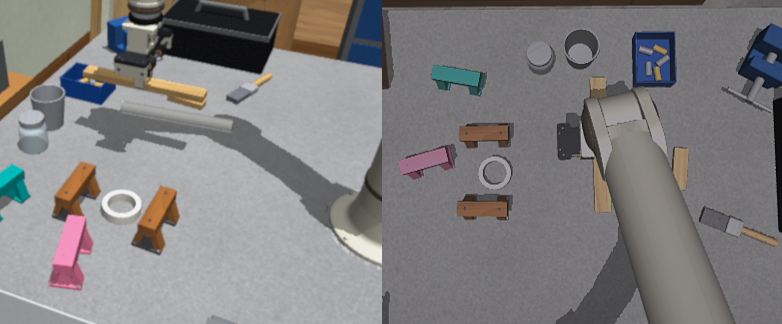

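The batten is held near mid-length (from (85,72) to (205,98) in the left half) and looks level. Now I carry it over the stands to a hover 20 mm above them.

Run:
```python
from h import *
o=ori(-.53)
manip.servo_line([.5164,.1961,.16],o,vel=.12)
manip.servo_line([.5164,.1961,.094],vel=.08)
print(manip.current_tool_pos(),manip.current_force(),manip.current_finger_gap(),manip.current_clock())
im=np.ascontiguousarray(viewer.get_image("side")[:,:,::-1]);im=cv2.resize(im,None,fx=4,fy=4,interpolation=cv2.INTER_CUBIC)
# predicted top face of batten
t=np.radians(-.53);ux=np.array([np.cos(t),np.sin(t),0]);uy=np.array([-np.sin(t),np.cos(t),0])
c=np.array([.5164,.1961,.108])
P=[c+a*.15*ux+b*.018*uy for a,b in((1,1),(1,-1),(-1,-1),(-1,1))]
cv2.polylines(im,[np.int32(pj("side",P)*4+1.5)],True,(255,0,255),1)
cv2.imwrite("pics/hover.png",im[650:1250,600:1400])
```

```text
[0.51676118 0.19641476 0.09438357] [ 0.17794179  0.49375947 -1.11154396] 0.03562978429274029 10.2667
```

View pics/hover.png

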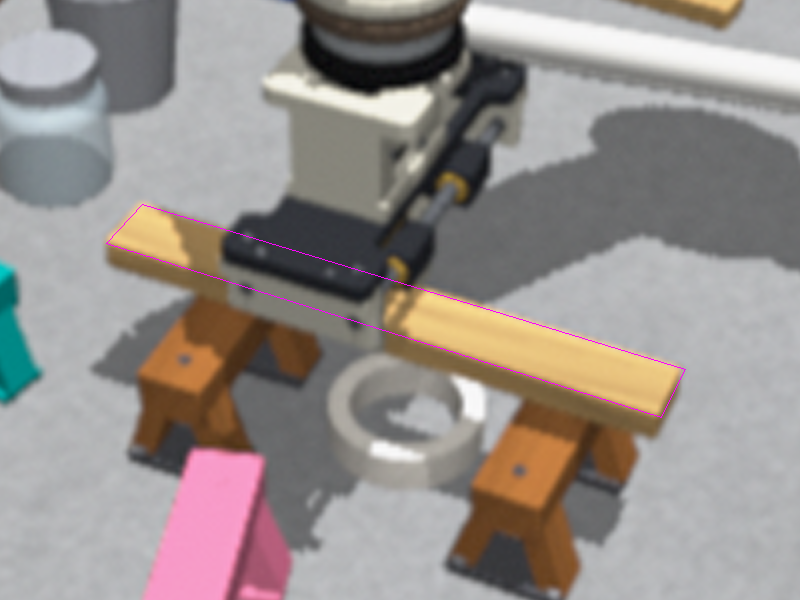

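The held batten matches the predicted outline (ends at (125,225) and (672,392)), so it is level, centred and over both stands. I lower it slowly and watch the force.

Run:
```python
from h import *
manip.servo_line([.5164,.1961,.078],vel=.03)
f0=manip.current_force()[2]
z=.078
while z>.0715:
    z-=.001; manip.servo_line([.5164,.1961,z],vel=.01)
    f=manip.current_force()[2]; print(round(z,4),manip.current_tool_pos()[2].round(4),round(f-f0,2))
    if f-f0>2: break
print(manip.current_clock())
```

```text
0.077 0.077 -0.15
0.076 0.076 -0.67
0.075 0.0749 -0.05
0.074 0.074 0.2
0.073 0.0739 9.98
12.25
```

Contact came at z of about 0.0739, as predicted. I release and retreat.

Run:
```python
from h import *
manip.servo_line([.5164,.1961,.0738],vel=.01)
print(manip.current_force())
effector.open_jaws()
print(manip.current_finger_gap(),manip.current_force())
manip.servo_line([.5164,.1961,.2],vel=.1)
manip.move_pose([.5,-.15,.25],ori(0))
print(manip.current_clock(),manip.current_force())
im=cv2.resize(viewer.get_image("side")[:,:,::-1],None,fx=3,fy=3,interpolation=cv2.INTER_CUBIC)[450:1020,450:1000]
t=cv2.resize(viewer.get_image("top")[:,:,::-1],None,fx=3,fy=3,interpolation=cv2.INTER_CUBIC)[450:960,430:680]
t=cv2.copyMakeBorder(t,0,570-t.shape[0],0,0,cv2.BORDER_CONSTANT)
cv2.imwrite("pics/end.png",np.hstack([im,t]))
```

```text
[-1.26259306 -0.15050382  3.21317479]
0.09201834946922216 [ 0.09841914  0.5039128  -0.48553363]
16.2417 [ 0.36941589 -0.27022191  0.38302785]
```

View pics/end.png

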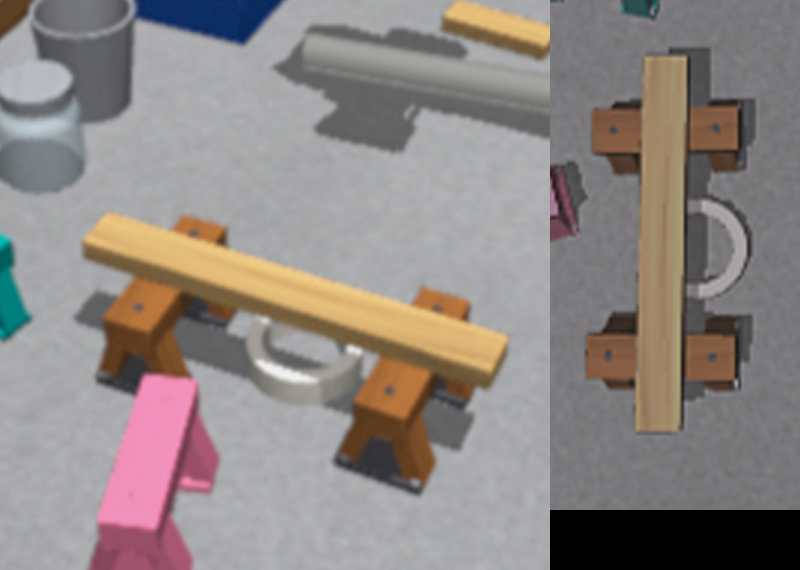

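The batten lies flat on both stands, crossing mid-bar (in the top view at (664,130) and (661,356)), with about equal overhang at rows 56 and 432. The arm is clear, so I hand in.

```bash
python3 -c "
from bench import manip
manip.hand_in();print(manip.current_clock())"
```

```text
the job is handed in; nothing more can be done
the job is handed in; nothing more can be done
```

The long batten now lies across the two brown stands, and I handed the job in at about 16 s of the 32 s allowed; no verdict is reported. I gripped it at mid-length, lowered it until the wrist felt contact at the expected height (about 10 N), then opened the jaws and backed away.

**Last pictures:** both views, taken before hand-in, show it flat on both stands. It crosses each bar within a few mm of the middle and sticks out about 60 mm past each stand's middle. The arm is clear, and the tape roll and the pink and turquoise look-alikes were left alone.

**Checks:** none failed or disagreed. The top-view positions matched the side view to about 1 px. I judged the final position by eye from the pictures and did not measure the force on each stand separately.

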